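# Start a self-tapping wing screw in a pine rail cleat

## Task

Take the orange wing screw out of the blue rack and set it upright, point down, in the hole of the steel plate on the pine cleat. Press its point firmly straight down onto the wood and hold that push for a moment, then keep pushing firmly while you turn it clockwise so that the thread bites, until the white band on its shank has come down into the hole; never push so hard that the cleat sinks more than 2 mm on its springs. Let go, leaving the screw standing, and leave everything else alone.

Things in the scene. Friction and masses are not known exactly. Their poses are not given: they have to be found in the camera images.
- screw_wing (a point): Centre of the orange wing head of the screw to drive (60 g). Axes: x along the wing, y through its thickness, z up the screw. The wing is an upright paddle 36 mm long (x), 12 mm thick (y), 44 mm tall, on a round flange 24 mm across, 4 mm thick (22 to 26 mm below this point). The screw stands in one of the rack's two holes, flange on the rack's top: lift it 46 mm to clear.
- screw_tip (a point): Point of the orange screw, on its axis, 72 mm below the wing's centre; same axes. The steel shank is 10 mm across and 46 mm long up to the flange, its last 6 mm tapering to a blunt point 4 mm across.
- screw_band (a point): Lower edge of the white band (3 mm wide) on the screw's shank, on its axis, 29 mm from the point. Pushed with 10 N or more and turned clockwise (seen from above), the screw bites and goes in 3 mm per rad; the hand must follow it down to keep the push. With 7 N it slips, under 4 N it only spins in place. Turned anticlockwise under push it backs out. It stays put when let go.
- hole (a point): Mouth of the 12 mm hole, centre, on top of the steel plate (104 x 60 x 4 mm) on the pine cleat (130 x 84 x 48 mm), about 74 mm above the table; x along the cleat, z up. Down the hole the screw's point meets firm wood. How deep varies from piece to piece, cannot be seen and must be felt: 17 to 26 mm below the mouth. From there it takes about 1 to 4 rad of turning.
- rest: Green sprung bench rest under the cleat, 150 x 110 x 12 mm, fixed; origin at the centre of its underside, straight below the hole; x along the cleat. However hard the screw is pushed on the wood without turning, it does not go in; only the cleat sinks on the springs of the rest.
- cleat (a joint): How far the cleat (and the hole's mouth with it) has sunk on its springs, m (0 unloaded, grows downward). It sinks straight down, 10 N per mm: 0.001 is 10 N of push.
- spare_wing (a point): Centre of the black wing head of another, shorter screw in the rack's other hole, 68 mm from the orange one; head of the same shape and size, flange on the rack's top. To be left alone.
- rack: Blue block, 130 x 60 x 50 mm high, fixed, with two holes 34 mm either side of its centre along its x; origin at the centre of its underside.
- jar: Amber glass jar, 72 mm across, 110 mm tall, fixed; origin at the centre of its underside.
- tape: Yellow tape measure, 70 x 45 x 65 mm tall, loose; origin at the centre of its underside. To be left alone.
- hammer: Hammer lying on the table, fixed in place; origin at its underside.
- driver: Screwdriver lying on the table, loose, to be left alone; origin at its underside.
- offcut: Pine block 120 x 70 x 40 mm, fixed in place; origin at the centre of its underside.
Not all that is in view belongs to the job. What is meant by the part that bears screw_wing is not purple, and is the larger of those in its own colour. What is shaped like the rest but yellow is not meant.

How it is judged:
On the way, in this order (a step that is already met when the one before it is completed fails the run):
1. the orange screw is lifted clear of the rack (height (world z) of screw_tip above 0.055 m and angle between screw_tip's own z axis and vertical below 0.3 rad), for 0.1 s.
2. its point, in the hole but not yet driven, is pressed straight down on the wood without turning, with 9 N or more (cleat sunk 0.9 mm or more), for 0.3 s (value of joint cleat above 0.0009 m and z of screw_tip in the frame of hole between -0.0262 and -0.015 m and horizontal distance between screw_tip and hole below 0.005 m and angular speed of screw below 0.1 rad/s), for 0.3 s.
3. it is driven on into the wood under a push of 5 N or more (cleat sunk 0.5 mm or more while the point is over 27 mm deep) (value of joint cleat above 0.0005 m and z of screw_tip in the frame of hole below -0.027 m and horizontal distance between screw_tip and hole below 0.005 m), for 0.1 s.
At the end, for the whole second after the job is handed in: The orange screw stands by itself in the cleat's hole, within 0.15 rad of upright and at rest, its point at least 28.5 mm below the mouth of the hole (so that the white band has begun to enter) and within 5 mm of its axis, and the cleat is no longer pushed down (sunk under 0.5 mm) (z of screw_tip in the frame of hole below -0.0285 m and horizontal distance between screw_tip and hole below 0.005 m and angle between screw_tip's own z axis and vertical below 0.15 rad and linear speed of screw below 0.02 m/s and value of joint cleat below 0.0005 m); the robot touches nothing.
It fails at once if the cleat is pushed down more than 2.2 mm (22 N) (value of joint cleat above 0.0022 m).
It fails at once if the black screw is moved more than 20 mm (distance of spare_wing from where it was at the start of the episode above 0.02 m).
It fails at once if the tape measure or the screwdriver is moved more than 20 mm (distance of any of tape, driver from where it was at the start of the episode above 0.02 m).
It also fails if it takes over 72 s, if anything falls off the work surface, if the arm or the gripper's body presses on something with over 40 N, if the wrist force passes 120 N, or if a joint passes its speed limit or range.

## Robot

A 7-joint arm with a two-finger parallel gripper is mounted at the origin on the work surface. World frame = base frame: x ahead of the robot, y to its left, z up, the work surface at z = 0. Lengths are in m, angles in rad, forces in N, time in s.
With the tool pointing down it reaches from about 0.425 to 0.875 m from the base axis. Payload 8.4 kg.
Tool frame: the origin (TCP) lies midway between the tips of the shut fingers; the grasp point (between the pads) lies 19 mm behind it (manip.hold_point_z is the distance from the TCP to the grasp point, in m); z points along the fingers, y is the line along which they close (so a half turn about z gives the same grasp; the last joint's range is limited). The gripper opens to 85 mm and grips with 20 to 120 N. Pads are 22 mm wide; open, the fingers measure 114 mm over their backs; the gripper's body (76 mm by 85 mm) begins 54 mm behind the grasp point. The pads swing forward as they close: fully open they stand 13 mm farther back than shut.
Start: joints at [-1.402, 0.333, 0.04, 1.465, -0.013, 1.343, -0.059], TCP at [0.172, 0.627, 0.231] pointing down, gripper open.
Joint ranges: [-2.58, 2.58], [-0.38, 2.09], [-1.3, 1.39], [0.25, 2.4], [-1.5, 4.64], [0.08, 2.09], [-2.65, 2.65]. Speed limits (rad/s): [2.22, 2.22, 2.79, 2.79, 3.14, 3.14, 3.14].

## Interface

Orientations are given as a rotation vector (axis times angle).
In Python, from cell import manip gives the robot as it stands.
- The arm moves only by the tool carry_out, never from a script. Its argument "plan" is a list of rows, each an object with "linear": the shift along the tool's x, y, z in m, a list of three; "dr": the turn, a rotation vector about the tool's x, y, z in rad, a list of three. A call has 1 to 12 rows; each row shifts and turns the commanded pose from where the row before left it, along the tool's axes as they then stand; what a row does not reach is not made up. A row lasts 1/8 s, in which the tool goes at most 62.5 mm and 10.7 degrees, less where a joint would pass 70% of its speed; a pose out of reach is approached as far as the arm can. A call with a gripper value outside its range is refused whole. "claw" is the closure, from -1 (fully open) to 1 (shut), so that 0 is half open, set as the call begins (left out, the last holds). The fingers move at their own pace and stop on an object; "force" is the grip in N (left out, the last holds). Time passes only in rows, so rows that do not move let the fingers close. It gives the time, the measured TCP pose, the force, the opening and the grip force at its end, in the units of the state.
- manip.sense(): the state, without advancing time (a new reading comes with each control period).
- manip.read_camera(name): name is "scene" or "top" or "wrist"; returns a dict with "image" (480x640x3 uint8, red, green, blue), "vertical_fov" (degrees; the focal length in pixels is half the picture's height over the tangent of half this angle, whatever the lens; pixels are square), "cx", "cy" (the principal point, pixels), "cam_to_world" (4x4, takes a point from camera to world coordinates). Camera axes: x right, y up, looking along -z (the intrinsics and any distortion apply to the point x, -y, -z); pixel columns grow to the right and rows downward; lengths in m; the calibration is good to about 2 mm. A picture is of the moment at which its call begins. There is no depth.
- manip.finish_job(): hands the job in; it is judged then, once.
Trained networks look in a picture, given as the dict that the camera call returned (one of the last four; its "shot" number tells which), for a name from the list of things; names that differ only in an ending like _2 or _b are one class to them, and where a whole thing is asked for, a point or a joint stands for the part that bears it (a point fixed in the world has none). Each returns a list of dicts, best first, with "confidence" (0 to 1); they miss things now and then, are a little off and sometimes report something else, mostly with a low value. They report only what shows in the picture. A call takes as long as a camera call. They do not tell look-alikes from the thing itself.
- manip.regions_of(label, picture): "mask" (480x640 bool, what is visible of it) and "box" ([centre column, centre row, width, height] in pixels, round what is visible of it).
The state is a dict: "time_s": time; "joints": joint angles; "joint_velocities": joint speeds; "effort": joint torques, N m; "ee_pos": TCP position; "ee_rot": TCP orientation; "force": force on the tool from outside, world axes, zero at the start; "torque": the same for the moment, N m; "finger_gap": opening from 0.0 (shut) to 1.0 (fully open); "grasp_force": force on a finger pad.
Only numpy, scipy, OpenCV 4.12 (cv2) and the standard library are available. Lean on these libraries where they do the work, as an engineer would, in place of code of your own. Each camera call takes 0.05 s, during which the arm holds its last target. There are 200 camera calls.

## Working session

There is one attempt and no reset: what is moved stays moved. The work goes in short steps, Python scripts to look and compute and a tool call to move; the robot and the scene stay as the last step left them, time stands still between calls to the robot, and variables do not carry over. Pictures are saved under pics/ and viewed, at most 10 in all, crops included, and the job is handed in when it is done.

Besides the shell and the picture viewer there is one more tool, called after "Request:" as name(argument=value, ...), one argument or row to a line, values as JSON. carry_out: Moves the arm, as the interface text tells. Its arguments: {"type":"object","properties":{"plan":{"type":"array"},"claw":{"type":"number"},"force":{"type":"number"}},"required":["plan"]}

```bash
mkdir -p pics; ls
cat > h.py <<'E'
import numpy as np, cv2
from cell import manip
def shot(n,save=None):
    p=manip.read_camera(n)
    if save: cv2.imwrite(f'pics/{save}.png',p['image'][:,:,::-1])
    return p
def f(p): return 240/np.tan(np.radians(p['vertical_fov'])/2)
def ray(p,u,v):
    T=np.array(p['cam_to_world']); d=np.array([(u-p['cx'])/f(p),-(v-p['cy'])/f(p),-1])
    return T[:3,3],T[:3,:3]@d
def atz(p,u,v,z):
    o,d=ray(p,u,v); return o+d*(z-o[2])/d[2]
def proj(p,X):
    T=np.array(p['cam_to_world']); c=T[:3,:3].T@(np.array(X)-T[:3,3])
    return p['cx']+f(p)*c[0]/-c[2], p['cy']-f(p)*c[1]/-c[2]
E
python3 - <<'E'
from h import *
s=manip.sense(); print(s)
for n in ['top','scene']:
    p=shot(n,n); print(n,{k:v for k,v in p.items() if k!='image'})
    for l in ['screw_wing','spare_wing','rack','rest','cleat','jar','tape','hammer','driver','offcut']:
        print(l,[(round(r['confidence'],2),np.round(r['box']).tolist()) for r in manip.regions_of(l,p)])
E
```

```text
pics
{'time_s': 0.0, 'joints': array([-1.40218473,  0.33391805,  0.03990889,  1.46627856, -0.01338883,
        1.34329917, -0.05851241]), 'joint_velocities': array([4.06127810e-04, 2.49186700e-04, 1.72226403e-03, 8.71515114e-04,
       4.42743085e-05, 1.21077054e-03, 1.44822660e-04]), 'effort': array([ 6.63284827e-04, -6.58568001e+01,  1.36583760e+00, -4.05584121e+01,
        1.67318486e-02,  1.23749432e-02, -1.90779036e-05]), 'ee_pos': array([0.17193538, 0.6263721 , 0.23041357]), 'ee_rot': array([-4.19503852e-01, -3.11337082e+00,  2.56790723e-03]), 'force': array([0.6411114 , 0.01769304, 0.05782487]), 'torque': array([-0.02345177,  0.05426178,  0.06666167]), 'grasp_force': 0.0, 'finger_gap': 1.00366639684722}
top {'vertical_fov': 57.418914950099975, 'cx': 324.5262271660468, 'cy': 238.7435898726847, 'cam_to_world': array([[-0.0267485 ,  0.98362936, -0.17820721,  0.33537102],
       [-0.99957252, -0.02421347,  0.01638531,  0.02503709],
       [ 0.01180206,  0.17856931,  0.98385655,  1.12256162],
       [ 0.        ,  0.        ,  0.        ,  1.        ]]), 'shot': 1}
screw_wing [(0.6
[... 1168 characters left out ...]
84.0, 358.0, 16.0, 27.0])]
spare_wing [(0.53, [209.0, 290.0, 21.0, 26.0]), (0.28, [242.0, 301.0, 23.0, 23.0]), (0.24, [228.0, 316.0, 71.0, 51.0]), (0.18, [331.0, 221.0, 58.0, 42.0])]
rack [(0.78, [225.0, 316.0, 71.0, 47.0])]
rest [(0.79, [331.0, 226.0, 62.0, 53.0]), (0.66, [218.0, 247.0, 76.0, 54.0])]
cleat [(0.92, [213.0, 240.0, 64.0, 39.0]), (0.7, [331.0, 222.0, 61.0, 39.0])]
jar [(0.7, [388.0, 287.0, 42.0, 62.0])]
tape [(0.94, [359.0, 327.0, 41.0, 46.0]), (0.5, [241.0, 300.0, 14.0, 26.0])]
hammer [(0.72, [376.0, 173.0, 87.0, 41.0]), (0.31, [330.0, 222.0, 61.0, 40.0])]
driver [(0.83, [184.0, 390.0, 50.0, 89.0]), (0.43, [227.0, 317.0, 72.0, 55.0])]
offcut [(0.8, [440.0, 214.0, 40.0, 39.0])]
```

Run:
```python
import cv2
a=cv2.imread('pics/top.png')[130:360,230:530]; b=cv2.imread('pics/scene.png')[180:440,140:440]
cv2.imwrite('pics/topc.png',cv2.resize(a,None,fx=2.6,fy=2.6,interpolation=cv2.INTER_CUBIC))
cv2.imwrite('pics/scenec.png',cv2.resize(b,None,fx=2.3,fy=2.3,interpolation=cv2.INTER_CUBIC))
```

```text
(no output)
```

View pics/topc.png

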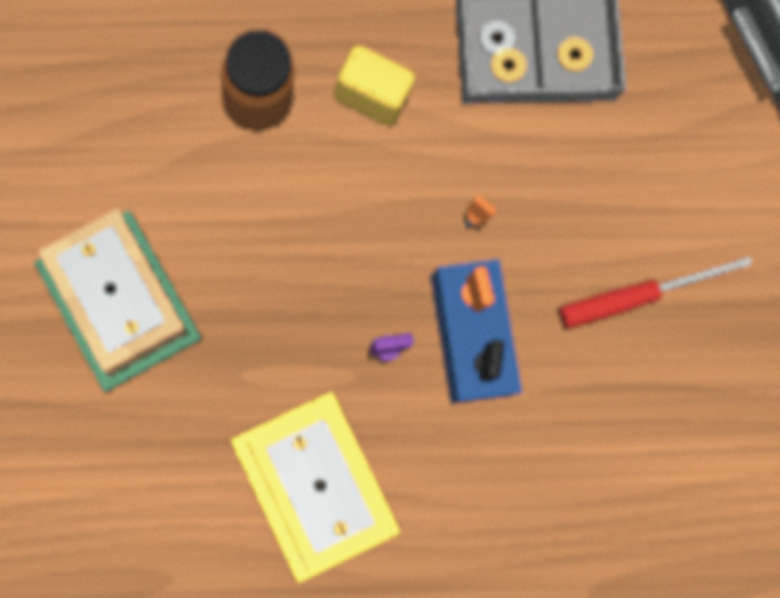

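View pics/scenec.png

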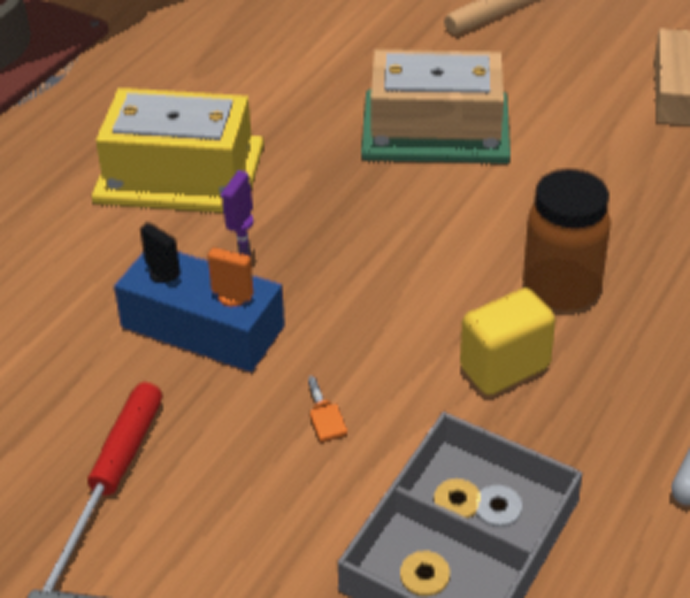

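Candidates for the screw are:
- the orange wing standing in the rack (top ~(414,241))
- a smaller loose orange one (top ~(415,212))
- a purple one (top ~(380,264))

The rack one is meant: it is orange, the larger of the two, and stands in the blue rack, as the crops confirm. For the cleat, the pine one on the green rest is meant (hole at top ~(272.5,241), scene ~(330,211)). The yellow one is a decoy.

```bash
cat >> h.py <<'E'
from scipy.spatial.transform import Rotation as R
def tri(p,a,q,b):
    (o1,d1),(o2,d2)=ray(p,*a),ray(q,*b); d1=d1/np.linalg.norm(d1);d2=d2/np.linalg.norm(d2)
    t=np.linalg.lstsq(np.c_[d1,-d2],o2-o1,rcond=None)[0]
    return (o1+t[0]*d1+o2+t[1]*d2)/2, np.linalg.norm(o1+t[0]*d1-o2-t[1]*d2)
E
python3 - <<'E'
from h import *
print(R.from_rotvec(manip.sense()['ee_rot']).as_matrix().round(3))
p=shot('top');q=shot('scene')
hp=(230+110/2.6,130+288/2.6); hs=(140+437/2.3,180+72/2.3)
print('hole',tri(p,hp,q,hs),atz(p,*hp,.074),atz(q,*hs,.074))
# orange mask
for n,c,box in (('top',p,(395,225,435,250)),('scene',q,(225,285,255,315))):
    x0,y0,x1,y1=box
    hsv=cv2.cvtColor(c['image'],cv2.COLOR_RGB2HSV)[y0:y1,x0:x1]
    m=(hsv[...,0]<14)&(hsv[...,1]>170)&(hsv[...,2]>130)
    ys,xs=np.nonzero(m); print(n,m.sum(),xs.mean()+x0,ys.mean()+y0,atz(c,xs.mean()+x0,ys.mean()+y0,.078))
# rack corners top (px in crop topc) at z=.05
T=lambda u,v,z:atz(p,230+u/2.6,130+v/2.6,z)[:2].round(4)
for u,v in ((435,268),(498,260),(520,390),(455,402)): print('rack',T(u,v,.045))
for u,v in ((480,266),(492,306)): print('wing top edge',T(u,v,.098))
S=lambda u,v,z:atz(q,140+u/2.3,180+v/2.3,z)[:2].round(4)
for u,v in ((212,250),(252,264)): print('wing top edge s',S(u,v,.098))
for u,v in ((38,252),(122,210),(184,325),(106,374)): print('cleat top',T(u,v,.07))
for u,v in ((380,340),(410,340)): print('purple',T(u,v,.06))
print('jar',T(258,65,.11),'tape',T(375,75,.06))
E
```

```text
[[-0.964  0.265 -0.   ]
 [ 0.265  0.964 -0.   ]
 [ 0.    -0.    -1.   ]]
hole (array([0.52341084, 0.13436484, 0.07308841]), np.float64(0.00042236003932723574)) [0.52342287 0.13439504 0.074     ] [0.52386307 0.13304522 0.074     ]
top 41 413.0731707317073 241.4878048780488 [ 0.51252321 -0.20694413  0.078     ]
scene 114 238.94736842105263 294.32456140350877 [ 0.50524078 -0.20219401  0.078     ]
rack [ 0.5405 -0.176 ]
rack [ 0.5469 -0.2375]
rack [ 0.4209 -0.25  ]
rack [ 0.4111 -0.1876]
wing top edge [ 0.5313 -0.2076]
wing top edge [ 0.4938 -0.2162]
wing top edge s [ 0.4987 -0.2126]
wing top edge s [ 0.5367 -0.2101]
cleat top [0.5602 0.2023]
cleat top [0.599 0.123]
cleat top [0.4874 0.0661]
cleat top [0.4435 0.1389]
purple [ 0.47   -0.1174]
purple [ 0.4693 -0.1457]
jar [ 0.7255 -0.0088] tape [ 0.7319 -0.125 ]
```

Request:
carry_out(
  plan=[
    {"linear": [-0.0416,-0.0276,0],"dr": [0,0,0]},
    {"linear": [-0.0416,-0.0276,0],"dr": [0,0,0]},
    {"linear": [-0.0416,-0.0276,0],"dr": [0,0,0]},
    {"linear": [-0.0416,-0.0276,0],"dr": [0,0,0]},
    {"linear": [-0.0416,-0.0276,0],"dr": [0,0,0]},
    {"linear": [-0.0416,-0.0276,0],"dr": [0,0,0]},
    {"linear": [-0.0416,-0.0276,0],"dr": [0,0,0]},
    {"linear": [-0.0416,-0.0276,0],"dr": [0,0,0]},
    {"linear": [-0.0416,-0.0276,0],"dr": [0,0,0]},
    {"linear": [-0.0416,-0.0276,0],"dr": [0,0,0]},
  ],
)

```text
time_s: 2.45
ee_pos: [0.5011, 0.2493, 0.2316]
ee_rot: [0.419, 3.113, 0.001]
force: [0.5, 0.2, 0.0]
finger_gap: 0.999
grasp_force: 0.0
```

Request:
carry_out(
  plan=[
    {"linear": [-0.0133,-0.0439,0],"dr": [0,0,0]},
    {"linear": [-0.0133,-0.0439,0],"dr": [0,0,0]},
    {"linear": [-0.0133,-0.0439,0],"dr": [0,0,0]},
    {"linear": [-0.0133,-0.0439,0],"dr": [0,0,0]},
    {"linear": [-0.0133,-0.0439,0],"dr": [0,0,0]},
    {"linear": [-0.0133,-0.0439,0],"dr": [0,0,0]},
    {"linear": [-0.0133,-0.0439,0],"dr": [0,0,0]},
    {"linear": [-0.0133,-0.0439,0],"dr": [0,0,0]},
    {"linear": [-0.0133,-0.0439,0],"dr": [0,0,0]},
    {"linear": [-0.0133,-0.0439,0],"dr": [0,0,0]},
    {"linear": [0,0,0],"dr": [0,0,-0.185]},
    {"linear": [0,0,0],"dr": [0,0,-0.185]},
  ],
)

```text
time_s: 3.95
ee_pos: [0.5121, -0.2087, 0.2314]
ee_rot: [0.168, -3.137, 0.0]
force: [0.3, 0.7, 0.1]
finger_gap: 1.0
grasp_force: 0.0
```

```bash
cat > look.py <<'E'
from h import *
import sys
s=manip.sense(); print(s['time_s'],s['joints'].round(3),s['ee_pos'].round(4),s['force'].round(2),s['finger_gap'],s['grasp_force']); M=R.from_rotvec(s['ee_rot']).as_matrix(); print(M.round(4).tolist())
p=shot('wrist',sys.argv[1]); print(p['cx'],p['cy'],f(p),np.array(p['cam_to_world']).round(4).tolist())
for l in ['screw_wing','spare_wing','rack']:
  for r in manip.regions_of(l,p): print(l,round(r['confidence'],2),np.round(r['box']).tolist())
E
python3 look.py w1
```

```text
3.95 [-0.334  0.15   0.716  1.734 -0.102  1.296  2.082] [ 0.5121 -0.2087  0.2314] [0.27 0.7  0.06] 1.0002590328472187 0.0
[[-0.9943, -0.1065, 0.0], [-0.1065, 0.9943, -0.0002], [0.0, -0.0002, -1.0]]
321.5908861701503 232.56079796013412 402.0610179032866 [[-0.1072, -0.9507, -0.2909, 0.4385], [0.9942, -0.1024, -0.0316, -0.2172], [0.0003, -0.2926, 0.9562, 0.3737], [0.0, 0.0, 0.0, 1.0]]
screw_wing 0.9 [319.0, 214.0, 26.0, 55.0]
screw_wing 0.9 [274.0, 304.0, 53.0, 45.0]
screw_wing 0.89 [403.0, 70.0, 90.0, 104.0]
spare_wing 0.97 [322.0, 120.0, 32.0, 54.0]
rack 0.8 [319.0, 159.0, 82.0, 168.0]
```

View pics/w1.png

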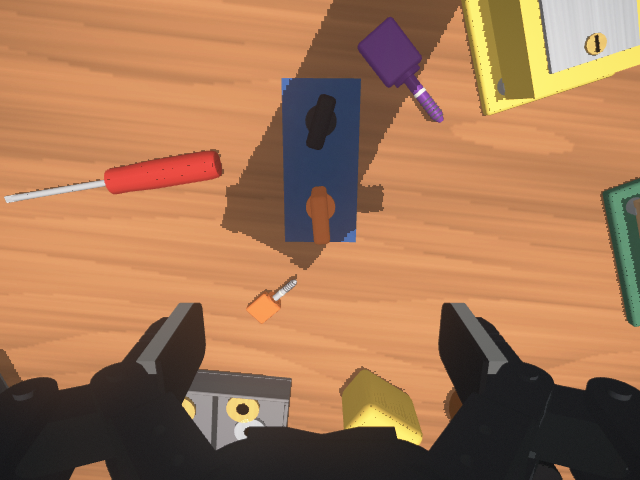

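The wrist view shows the orange wing in the rack at ~(320,213) with its flange at ~(320,206), and the black wing at (321,121). The purple screw lies at (400,60) and the small orange one at (272,300). I'll measure the wing's angle.

Run:
```python
from h import *
from scipy.optimize import minimize
p=shot('wrist')
c=[r for r in manip.regions_of('screw_wing',p) if abs(r['box'][0]-319)<15 and abs(r['box'][1]-214)<15][0]
m=c['mask'].astype(np.uint8)
def sil(x,y,a):
    im=np.zeros((480,640),np.uint8); Rz=R.from_euler('z',a).as_matrix()
    pts=np.array([[i*.018,j*.006,k*.022] for i in(-1,1) for j in(-1,1) for k in(-1,1)])
    fl=np.array([[.012*np.cos(t),.012*np.sin(t),z] for t in np.linspace(0,6.28,24) for z in(-.026,-.022)])
    for P in (pts,fl):
        uv=np.array([proj(p,Rz@q+[x,y,.076]) for q in P])
        cv2.fillConvexPoly(im,cv2.convexHull((uv*16).round().astype(np.int32)),1,shift=4)
    return im
best=max(((lambda s:(s&m).sum()/(s|m).sum())(sil(x,y,a)),x,y,a) for x in np.arange(.502,.524,.002) for y in np.arange(-.220,-.200,.002) for a in np.radians(np.arange(-10,24,2)))
r=minimize(lambda v:-(lambda s:(s&m).sum()/(s|m).sum())(sil(v[0]/100,v[1]/100,v[2])),[best[1]*100,best[2]*100,best[3]],method='Nelder-Mead',options=dict(initial_simplex=[[best[1]*100+i,best[2]*100+j,best[3]+k] for i,j,k in((0,0,0),(.2,0,0),(0,.2,0),(0,0,.06))]))
print(best,r.x,-r.fun,np.degrees(r.x[2]))
rk=manip.regions_of('rack',p)[0]['mask']
for u,v in ((283,79),(360,79),(356,242),(285,242)): print(atz(p,u,v,.05)[:2])
```

```text
(np.float64(0.9125386996904025), np.float64(0.514), np.float64(-0.21), np.float64(0.13962634015954636)) [ 51.40841268 -21.01836253   0.14896449] 0.9161490683229814 8.535036634828288Traceback (most recent call last):
  File "<stdin>", line 17, in <module>
IndexError: list index out of range
```

Request:
carry_out(
  plan=[
    {"linear": [-0.0018,-0.0017,0.04],"dr": [0,0,-0.042]},
    {"linear": [0,0,0.045],"dr": [0,0,0]},
    {"linear": [0,0,0.045],"dr": [0,0,0]},
    {"linear": [0,0,0.03],"dr": [0,0,0]},
    {"linear": [0,0,0.012],"dr": [0,0,0]},
    {"linear": [0,0,0],"dr": [0,0,0]},
  ],
)

```text
time_s: 5.05
ee_pos: [0.5141, -0.2095, 0.0593]
ee_rot: [0.225, -3.133, 0.0]
force: [-0.3, -0.2, 1.7]
finger_gap: 1.0
grasp_force: 0.0
```

Request:
carry_out(
  plan=[
    {"linear": [0,0,0],"dr": [0,0,0]},
    {"linear": [0,0,0],"dr": [0,0,0]},
    {"linear": [0,0,0],"dr": [0,0,0]},
    {"linear": [0,0,0],"dr": [0,0,0]},
    {"linear": [0,0,0],"dr": [0,0,0]},
    {"linear": [0,0,0],"dr": [0,0,0]},
    {"linear": [0,0,0],"dr": [0,0,0]},
    {"linear": [0,0,0],"dr": [0,0,0]},
  ],
  claw=1,
  force=80,
)

```text
time_s: 6.05
ee_pos: [0.5145, -0.2096, 0.0598]
ee_rot: [-0.226, 3.133, 0.0]
force: [-1.5, 0.9, 5.7]
finger_gap: 0.131
grasp_force: 77.9
```

Request:
carry_out(
  plan=[
    {"linear": [0,0,-0.015],"dr": [0,0,0]},
    {"linear": [0,0,-0.025],"dr": [0,0,0]},
    {"linear": [0,0,-0.03],"dr": [0,0,0]},
    {"linear": [0,0,-0.035],"dr": [0,0,0]},
    {"linear": [0,0,-0.035],"dr": [0,0,0]},
    {"linear": [0,0,-0.02],"dr": [0,0,0]},
    {"linear": [0,0,0],"dr": [0,0,0]},
  ],
)

```text
time_s: 6.92
ee_pos: [0.5149, -0.21, 0.2213]
ee_rot: [-0.226, 3.13, -0.001]
force: [0.3, 0.5, -0.6]
finger_gap: 0.13
grasp_force: 77.8
```

```bash
python3 look.py w2; python3 -c "
from h import *
shot('scene','s2')
a=cv2.imread('pics/s2.png')[180:400,140:440];w=cv2.imread('pics/w2.png')
cv2.imwrite('pics/c2.png',np.hstack([cv2.resize(a,(400,293)),cv2.resize(w,(391,293))]))"
```

```text
6.925 [-0.333  0.163  0.722  1.743 -0.114  1.274  2.13 ] [ 0.5149 -0.21    0.2213] [ 0.3   0.55 -0.6 ] 0.1299936645912299 77.79880285263062
[[-0.9897, -0.1434, 0.0032], [-0.1434, 0.9897, -0.0004], [-0.0031, -0.0008, -1.0]]
321.5908861701503 232.56079796013412 402.0610179032866 [[-0.144, -0.9453, -0.2926, 0.4412], [0.9896, -0.1377, -0.0422, -0.2212], [-0.0003, -0.2957, 0.9553, 0.3634], [0.0, 0.0, 0.0, 1.0]]
screw_wing 0.83 [322.0, 331.0, 50.0, 157.0]
screw_wing 0.73 [410.0, 69.0, 87.0, 111.0]
screw_wing 0.71 [269.0, 301.0, 56.0, 44.0]
spare_wing 0.71 [329.0, 117.0, 35.0, 56.0]
rack 0.81 [327.0, 157.0, 88.0, 175.0]
```

View pics/c2.png

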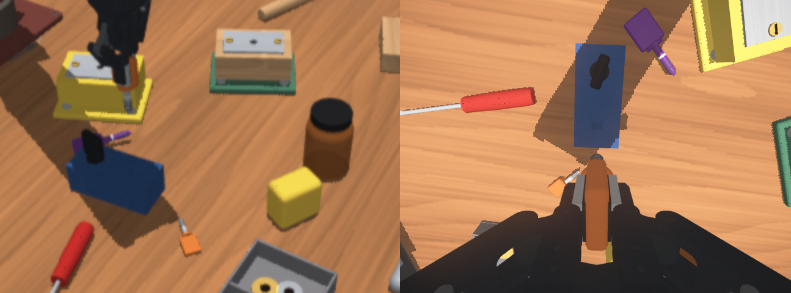

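Request:
carry_out(
  plan=[
    {"linear": [-0.0072,0.0424,0],"dr": [0,0,0]},
    {"linear": [-0.0072,0.0424,0],"dr": [0,0,0]},
    {"linear": [-0.0072,0.0424,0],"dr": [0,0,0]},
    {"linear": [-0.0072,0.0424,0],"dr": [0,0,0]},
    {"linear": [-0.0072,0.0424,0],"dr": [0,0,0]},
    {"linear": [-0.0072,0.0424,0],"dr": [0,0,0]},
    {"linear": [-0.0072,0.0424,0],"dr": [0,0,0]},
    {"linear": [-0.0072,0.0424,0],"dr": [0,0,0]},
  ],
)

```text
time_s: 8.18
ee_pos: [0.522, 0.1356, 0.2186]
ee_rot: [0.226, -3.132, 0.001]
force: [0.4, -0.7, -1.0]
finger_gap: 0.129
grasp_force: 78.0
```

Request:
carry_out(
  plan=[
    {"linear": [0,0,0.01],"dr": [0,0,-0.165]},
    {"linear": [0,0,0.01],"dr": [0,0,-0.165]},
    {"linear": [0,0,0.01],"dr": [0,0,-0.165]},
    {"linear": [0,0,0.01],"dr": [0,0,-0.165]},
    {"linear": [0,0,0.01],"dr": [0,0,-0.165]},
    {"linear": [0,0,0.005],"dr": [0,0,-0.165]},
    {"linear": [0,0,0],"dr": [0,0,0]},
  ],
)

```text
time_s: 9.05
ee_pos: [0.5218, 0.1341, 0.1632]
ee_rot: [1.685, -2.649, -0.0]
force: [0.5, -0.4, -0.6]
finger_gap: 0.128
grasp_force: 77.8
```

```bash
python3 look.py w3
python3 - <<'E'
from h import *
s=manip.sense(); print(s['joints'].round(3))
S=shot('scene','s3');T=shot('top','t3')
w=cv2.imread('pics/w3.png')[120:420,150:550]
cv2.imwrite('pics/c3.png',np.hstack([cv2.resize(w,(400,300)),cv2.resize(cv2.imread('pics/s3.png')[150:255,280:420],(400,300),interpolation=cv2.INTER_CUBIC)]))
E
```

```text
9.05 [-0.669  0.158  0.371  1.84  -0.062  1.157  2.426] [0.5218 0.1341 0.1632] [ 0.48 -0.39 -0.64] 0.12777617631648536 77.77760982513428
[[-0.424, -0.9057, -0.0019], [-0.9057, 0.424, -0.001], [0.0017, 0.0013, -1.0]]
321.5908861701503 232.56079796013412 402.0610179032866 [[-0.9059, -0.4054, -0.1221, 0.4911], [0.4234, -0.8664, -0.2646, 0.0661], [0.0014, -0.2914, 0.9566, 0.3058], [0.0, 0.0, 0.0, 1.0]]
screw_wing 0.69 [321.0, 332.0, 51.0, 154.0]
[-0.67   0.157  0.371  1.838 -0.062  1.158  2.424]
```

View pics/c3.png

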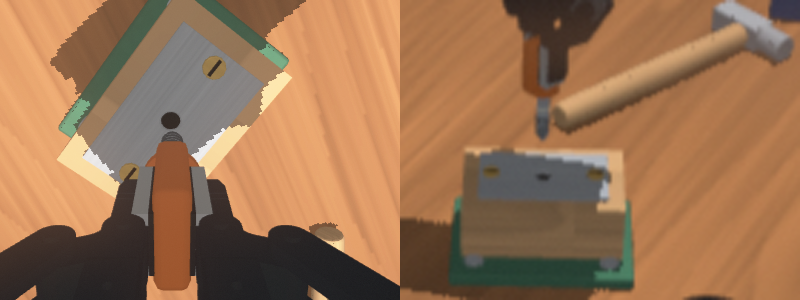

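The wrist view shows the hole at ~(321,240) and the screw's point at ~(322,253). The scene view shows the screw upright above the plate.

Run:
```python
from h import *
p=shot('wrist');S=shot('scene');T=shot('top')
g=cv2.cvtColor(p['image'],cv2.COLOR_RGB2GRAY)
sub=g[228:258,305:340]; m=sub<60
n,l,st,c=cv2.connectedComponentsWithStats(m.astype(np.uint8))
for i in range(1,n): print(st[i],c[i]+[305,228])
s=manip.sense();t=s['ee_pos']; M=R.from_rotvec(s['ee_rot']).as_matrix()
h=atz(p,321,240,.074); print('hole wrist',h)
tip=t+M@[0,0,.056]; print('tip model',tip,'proj wrist',proj(p,tip),'scene',proj(S,tip),'top',proj(T,tip))
print('hole(.5235,.134) proj wrist',proj(p,[.5235,.134,.074]),'scene',proj(S,[.5235,.134,.074]))
w=cv2.resize(cv2.imread('pics/w3.png')[225:275,295:350],(400,364),interpolation=cv2.INTER_CUBIC)
a=cv2.resize(cv2.imread('pics/s3.png')[165:225,310:350],(243,364),interpolation=cv2.INTER_CUBIC)
cv2.imwrite('pics/c4.png',np.hstack([w,a]))
```

```text
[  7   3  19  16 235] [321.2212766  238.25106383]
hole wrist [0.52408216 0.13515683 0.074     ]
tip model [0.52251179 0.13452424 0.10844311] proj wrist (np.float64(323.0968483389989), np.float64(258.10166288098594)) scene (np.float64(330.1245932276425), np.float64(198.35372104033195)) top (np.float64(270.7086417864412), np.float64(238.60069570128752))
hole(.5235,.134) proj wrist (np.float64(321.060019378062), np.float64(237.97718920354703)) scene (np.float64(330.0575664246522), np.float64(211.0502202255662))
```

View pics/c4.png

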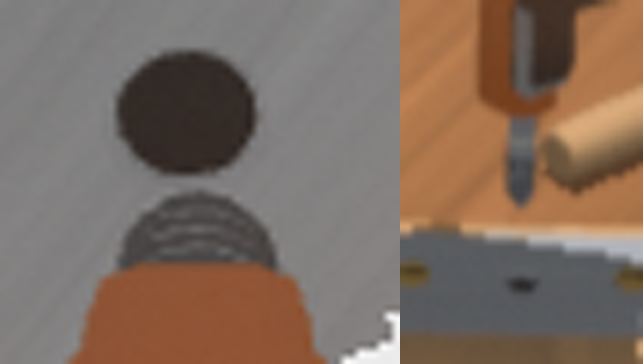

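Request:
carry_out(
  plan=[
    {"linear": [-0.0007,-0.0008,0.012],"dr": [0,0,0]},
    {"linear": [0,0,0.011],"dr": [0,0,0]},
    {"linear": [0,0,0.006],"dr": [0,0,0]},
    {"linear": [0,0,0.002],"dr": [0,0,0]},
    {"linear": [0,0,0],"dr": [0,0,0]},
  ],
)

```text
time_s: 10.12
ee_pos: [0.5235, 0.1347, 0.1333]
ee_rot: [1.687, -2.65, 0.0]
force: [-1.1, -0.9, -1.1]
finger_gap: 0.133
grasp_force: 77.8
```

Request:
carry_out(
  plan=[
    {"linear": [0,0,0.0007],"dr": [0,0,0]},
    {"linear": [0,0,0.0007],"dr": [0,0,0]},
    {"linear": [0,0,0],"dr": [0,0,0]},
  ],
)

```text
time_s: 10.5
ee_pos: [0.5235, 0.1348, 0.132]
ee_rot: [-1.688, 2.65, -0.0]
force: [-0.9, -0.7, 0.1]
finger_gap: 0.126
grasp_force: 77.8
```

Request:
carry_out(
  plan=[
    {"linear": [0,0,0.0007],"dr": [0,0,0]},
    {"linear": [0,0,0.0007],"dr": [0,0,0]},
    {"linear": [0,0,0],"dr": [0,0,0]},
  ],
)

```text
time_s: 10.88
ee_pos: [0.5234, 0.1347, 0.1304]
ee_rot: [1.687, -2.65, -0.0]
force: [-0.2, 0.9, -0.6]
finger_gap: 0.131
grasp_force: 77.8
```

Run:
```python
from h import *
for i in range(4): p=shot('wrist','w5'); s=manip.sense(); print(s['ee_pos'].round(4),s['force'].round(2),s['torque'].round(2))
a=cv2.resize(cv2.imread('pics/w5.png')[215:275,285:360],(500,400),interpolation=cv2.INTER_CUBIC)
shot('scene','s5'); b=cv2.resize(cv2.imread('pics/s5.png')[170:230,310:350],(267,400),interpolation=cv2.INTER_CUBIC)
cv2.imwrite('pics/c5.png',np.hstack([a,b]))
```

```text
[0.5234 0.1348 0.1305] [-0.78  0.03 -0.95] [-0.01 -0.01 -0.02]
[0.5235 0.1347 0.1305] [-0.81 -0.5  -0.16] [0.02 0.   0.05]
[0.5235 0.1347 0.1305] [ 0.35  0.35 -1.  ] [0.01 0.02 0.03]
[0.5235 0.1348 0.1306] [ 0.38  0.46 -0.67] [ 0.01  0.02 -0.01]
```

View pics/c5.png

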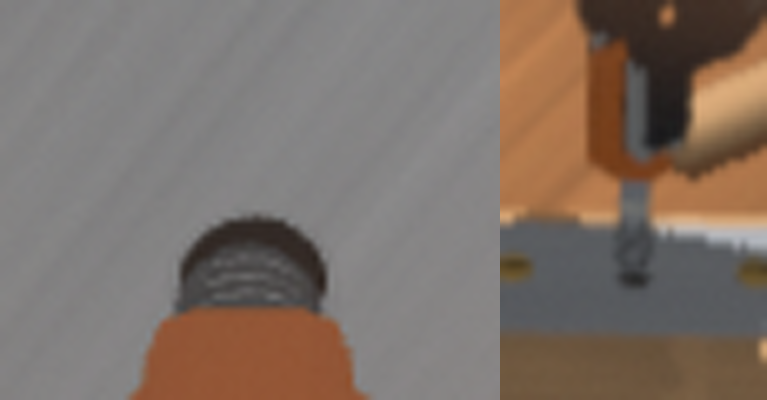

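The point is at the hole's mouth and centred to within about 0.5 mm, so I'm going in.

Request:
carry_out(
  plan=[
    {"linear": [0,0.0003,0.0008],"dr": [0,0,0]},
    {"linear": [0,0,0.0008],"dr": [0,0,0]},
    {"linear": [0,0,0],"dr": [0,0,0]},
  ],
)

```text
time_s: 11.5
ee_pos: [0.5231, 0.1348, 0.1288]
ee_rot: [1.687, -2.65, -0.0]
force: [-0.3, -1.3, -0.8]
finger_gap: 0.128
grasp_force: 77.8
```

Request:
carry_out(
  plan=[
    {"linear": [0,0,0.0008],"dr": [0,0,0]},
    {"linear": [0,0,0.0008],"dr": [0,0,0]},
    {"linear": [0,0,0],"dr": [0,0,0]},
  ],
)

```text
time_s: 11.88
ee_pos: [0.5231, 0.1348, 0.1272]
ee_rot: [1.687, -2.65, 0.0]
force: [0.4, -0.7, 0.0]
finger_gap: 0.129
grasp_force: 77.8
```

Request:
carry_out(
  plan=[
    {"linear": [0,0,0.0008],"dr": [0,0,0]},
    {"linear": [0,0,0.0008],"dr": [0,0,0]},
    {"linear": [0,0,0],"dr": [0,0,0]},
  ],
)

```text
time_s: 12.25
ee_pos: [0.5231, 0.1348, 0.1256]
ee_rot: [1.687, -2.65, 0.0]
force: [-0.9, -0.4, -1.1]
finger_gap: 0.131
grasp_force: 77.8
```

Request:
carry_out(
  plan=[
    {"linear": [0,0,0.0008],"dr": [0,0,0]},
    {"linear": [0,0,0.0008],"dr": [0,0,0]},
    {"linear": [0,0,0],"dr": [0,0,0]},
  ],
)

```text
time_s: 12.62
ee_pos: [0.5232, 0.1349, 0.124]
ee_rot: [1.687, -2.65, 0.0]
force: [0.5, -0.1, 0.3]
finger_gap: 0.131
grasp_force: 77.8
```

Request:
carry_out(
  plan=[
    {"linear": [0,0,0.001],"dr": [0,0,0]},
    {"linear": [0,0,0.001],"dr": [0,0,0]},
    {"linear": [0,0,0],"dr": [0,0,0]},
  ],
)

```text
time_s: 13.0
ee_pos: [0.5232, 0.135, 0.1221]
ee_rot: [-1.688, 2.65, 0.0]
force: [0.5, 0.8, -0.6]
finger_gap: 0.128
grasp_force: 77.8
```

Request:
carry_out(
  plan=[
    {"linear": [0,0,0.001],"dr": [0,0,0]},
    {"linear": [0,0,0.001],"dr": [0,0,0]},
    {"linear": [0,0,0],"dr": [0,0,0]},
  ],
)

```text
time_s: 13.38
ee_pos: [0.5232, 0.135, 0.1201]
ee_rot: [-1.688, 2.65, 0.0]
force: [0.7, 1.3, -0.1]
finger_gap: 0.129
grasp_force: 77.8
```

Request:
carry_out(
  plan=[
    {"linear": [0,0,0.001],"dr": [0,0,0]},
    {"linear": [0,0,0.001],"dr": [0,0,0]},
    {"linear": [0,0,0],"dr": [0,0,0]},
  ],
)

```text
time_s: 13.75
ee_pos: [0.5232, 0.1349, 0.1181]
ee_rot: [-1.688, 2.65, -0.0]
force: [0.7, 1.3, -1.7]
finger_gap: 0.13
grasp_force: 77.8
```

Request:
carry_out(
  plan=[
    {"linear": [0,0,0.001],"dr": [0,0,0]},
    {"linear": [0,0,0.001],"dr": [0,0,0]},
    {"linear": [0,0,0],"dr": [0,0,0]},
  ],
)

```text
time_s: 14.12
ee_pos: [0.5232, 0.1349, 0.1161]
ee_rot: [-1.688, 2.65, 0.0]
force: [0.9, 2.0, 0.6]
finger_gap: 0.129
grasp_force: 77.8
```

Request:
carry_out(
  plan=[
    {"linear": [-0.0003,0,0.0005],"dr": [0,0,0]},
    {"linear": [0,0,0.0005],"dr": [0,0,0]},
    {"linear": [0,0,0],"dr": [0,0,0]},
  ],
)

```text
time_s: 14.5
ee_pos: [0.5232, 0.135, 0.115]
ee_rot: [1.687, -2.65, 0.0]
force: [0.2, 0.0, -0.5]
finger_gap: 0.132
grasp_force: 77.8
```

Request:
carry_out(
  plan=[
    {"linear": [0,0,0.0005],"dr": [0,0,0]},
    {"linear": [0,0,0.0005],"dr": [0,0,0]},
    {"linear": [0,0,0],"dr": [0,0,0]},
  ],
)

```text
time_s: 14.88
ee_pos: [0.5233, 0.1351, 0.114]
ee_rot: [1.687, -2.65, 0.0]
force: [1.0, 1.4, -0.5]
finger_gap: 0.131
grasp_force: 77.8
```

Request:
carry_out(
  plan=[
    {"linear": [0,0,0.0005],"dr": [0,0,0]},
    {"linear": [0,0,0.0005],"dr": [0,0,0]},
    {"linear": [0,0,0],"dr": [0,0,0]},
  ],
)

```text
time_s: 15.25
ee_pos: [0.5233, 0.1351, 0.1131]
ee_rot: [1.687, -2.65, 0.0]
force: [-0.1, 0.1, -0.3]
finger_gap: 0.13
grasp_force: 77.8
```

Request:
carry_out(
  plan=[
    {"linear": [0,0,0.0005],"dr": [0,0,0]},
    {"linear": [0,0,0.0004],"dr": [0,0,0]},
    {"linear": [0,0,0],"dr": [0,0,0]},
  ],
)

```text
time_s: 15.62
ee_pos: [0.5233, 0.1351, 0.1122]
ee_rot: [1.687, -2.65, 0.0]
force: [0.7, 0.8, -1.3]
finger_gap: 0.128
grasp_force: 77.8
```

Request:
carry_out(
  plan=[
    {"linear": [0,0,0.0004],"dr": [0,0,0]},
    {"linear": [0,0,0.0003],"dr": [0,0,0]},
    {"linear": [0,0,0],"dr": [0,0,0]},
  ],
)

```text
time_s: 16.0
ee_pos: [0.5233, 0.1351, 0.1115]
ee_rot: [1.687, -2.65, 0.0]
force: [0.5, 0.6, -1.4]
finger_gap: 0.133
grasp_force: 77.8
```

Request:
carry_out(
  plan=[
    {"linear": [0,0,0.0004],"dr": [0,0,0]},
    {"linear": [0,0,0.0004],"dr": [0,0,0]},
    {"linear": [0,0,0],"dr": [0,0,0]},
  ],
)

```text
time_s: 16.38
ee_pos: [0.5233, 0.1351, 0.1107]
ee_rot: [1.688, -2.65, 0.0]
force: [0.2, -0.1, -0.3]
finger_gap: 0.133
grasp_force: 77.8
```

Request:
carry_out(
  plan=[
    {"linear": [0,0,0.0004],"dr": [0,0,0]},
    {"linear": [0,0,0.0003],"dr": [0,0,0]},
    {"linear": [0,0,0],"dr": [0,0,0]},
  ],
)

```text
time_s: 16.75
ee_pos: [0.5234, 0.1352, 0.1101]
ee_rot: [-1.688, 2.65, 0.0]
force: [0.1, 0.0, 0.3]
finger_gap: 0.13
grasp_force: 77.8
```

Request:
carry_out(
  plan=[
    {"linear": [0,0,0.0004],"dr": [0,0,0]},
    {"linear": [0,0,0.0004],"dr": [0,0,0]},
    {"linear": [0,0,0],"dr": [0,0,0]},
  ],
)

```text
time_s: 17.12
ee_pos: [0.5235, 0.1354, 0.1094]
ee_rot: [-1.687, 2.649, 0.0]
force: [0.3, 1.2, 1.7]
finger_gap: 0.131
grasp_force: 78.0
```

Request:
carry_out(
  plan=[
    {"linear": [0,0,0.0004],"dr": [0,0,0]},
    {"linear": [0,0,0.0003],"dr": [0,0,0]},
    {"linear": [0,0,0],"dr": [0,0,0]},
  ],
)

```text
time_s: 17.5
ee_pos: [0.5235, 0.1354, 0.1088]
ee_rot: [-1.687, 2.649, 0.0]
force: [-0.1, 3.1, 3.8]
finger_gap: 0.131
grasp_force: 78.4
```

Request:
carry_out(
  plan=[
    {"linear": [0,0,0.0003],"dr": [0,0,0]},
    {"linear": [0,0,0.0003],"dr": [0,0,0]},
    {"linear": [0,0,0],"dr": [0,0,0]},
    {"linear": [0,0,0],"dr": [0,0,0]},
  ],
)

```text
time_s: 18.0
ee_pos: [0.5235, 0.1355, 0.1082]
ee_rot: [-1.687, 2.649, 0.0]
force: [-1.5, 2.1, 5.5]
finger_gap: 0.13
grasp_force: 78.7
```

```bash
cat > fr.py <<'E'
from h import *
a=[]
for i in range(5): manip.read_camera('scene'); s=manip.sense(); a.append(np.r_[s['ee_pos'],s['force'],s['joints'][6],s['torque'][2]])
print(s['time_s'],np.mean(a,0).round(4), R.from_rotvec(s['ee_rot']).as_matrix()[:,2].round(4))
E
python3 fr.py
```

```text
18.25 [ 0.5236  0.1355  0.1083 -0.0321  2.3088  5.4617  2.4493  0.0184] [ 6.e-04  6.e-04 -1.e+00]
```

Request:
carry_out(
  plan=[
    {"linear": [-0.0003,0.0001,0.0003],"dr": [0,0,0]},
    {"linear": [0,0,0.0003],"dr": [0,0,0]},
    {"linear": [0,0,0],"dr": [0,0,0]},
    {"linear": [0,0,0],"dr": [0,0,0]},
  ],
)

```text
time_s: 18.75
ee_pos: [0.5237, 0.1358, 0.1078]
ee_rot: [-1.687, 2.649, 0.0]
force: [-0.8, 2.5, 6.7]
finger_gap: 0.13
grasp_force: 78.9
```

```bash
python3 fr.py
```

```text
19.0 [ 0.5236  0.1358  0.1078 -0.3715  2.2945  6.5562  2.4491  0.0244] [ 7.e-04  5.e-04 -1.e+00]
```

Run:
```python
from h import *
p=shot('wrist','w6');S=shot('scene','s6')
s=manip.sense();t=s['ee_pos']; M=R.from_rotvec(s['ee_rot']).as_matrix()
for nm,d in (('flange',.006),('wingtop',-.038)): print(nm,proj(p,t+M@[0,0,d]),proj(S,t+M@[0,0,d]))
b=cv2.resize(cv2.imread('pics/s6.png')[165:235,300:360],(430,500),interpolation=cv2.INTER_CUBIC)
a=cv2.resize(cv2.imread('pics/w6.png')[200:420,240:400],(364,500),interpolation=cv2.INTER_CUBIC)
cv2.imwrite('pics/c6.png',np.hstack([a,b]))
```

```text
flange (np.float64(323.44438683406116), np.float64(301.5535011082765)) (np.float64(330.75731738091304), np.float64(200.6728941441878))
wingtop (np.float64(324.1042808146839), np.float64(367.9671618682225)) (np.float64(331.19976165295026), np.float64(184.27026269224626))
```

View pics/c6.png

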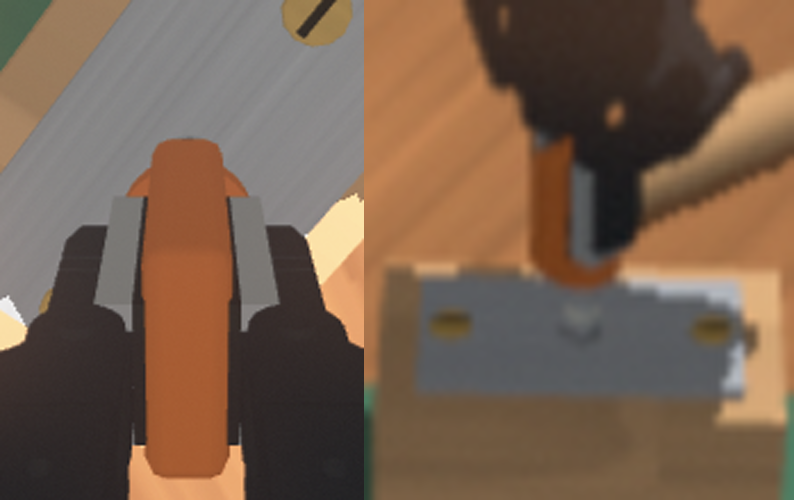

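The screw stands straight in the hole with the white band showing just above the mouth, and push is building on the wood. I'm raising the grip and pressing on.

Request:
carry_out(
  plan=[
    {"linear": [0,0,0],"dr": [0,0,0]},
    {"linear": [0,0,0.0003],"dr": [0,0,0]},
    {"linear": [0,0,0.0003],"dr": [0,0,0]},
    {"linear": [0,0,0],"dr": [0,0,0]},
    {"linear": [0,0,0],"dr": [0,0,0]},
  ],
  force=120,
)

```text
time_s: 19.73
ee_pos: [0.5237, 0.1359, 0.1074]
ee_rot: [-1.687, 2.649, 0.0]
force: [-0.6, 1.3, 9.3]
finger_gap: 0.124
grasp_force: 116.9
```

```bash
python3 fr.py
```

```text
19.975 [ 5.2370e-01  1.3580e-01  1.0740e-01 -1.1971e+00  2.3894e+00  9.0786e+00
  2.4494e+00  4.7000e-03] [ 8.e-04  8.e-04 -1.e+00]
```

Request:
carry_out(
  plan=[
    {"linear": [0,0,0.0004],"dr": [0,0,0]},
    {"linear": [0,0,0.0004],"dr": [0,0,0]},
    {"linear": [0,0,0],"dr": [0,0,0]},
    {"linear": [0,0,0],"dr": [0,0,0]},
    {"linear": [0,0,0],"dr": [0,0,0]},
  ],
)

```text
time_s: 20.6
ee_pos: [0.5238, 0.1359, 0.107]
ee_rot: [-1.687, 2.649, 0.0]
force: [-2.5, 1.8, 13.0]
finger_gap: 0.124
grasp_force: 117.3
```

```bash
python3 fr.py
```

```text
20.85 [ 0.5238  0.1359  0.107  -2.5933  1.9575 12.8931  2.4497  0.0247] [ 9.e-04  9.e-04 -1.e+00]
```

Request:
carry_out(
  plan=[
    {"linear": [0,0,0.0003],"dr": [0,0,0]},
    {"linear": [0,0,0],"dr": [0,0,0]},
    {"linear": [0,0,0],"dr": [0,0,0]},
    {"linear": [0,0,0],"dr": [0,0,0]},
    {"linear": [0,0,0],"dr": [0,0,0]},
  ],
)

```text
time_s: 21.48
ee_pos: [0.5238, 0.1359, 0.1068]
ee_rot: [-1.687, 2.649, 0.0]
force: [-2.5, 2.3, 12.6]
finger_gap: 0.127
grasp_force: 117.5
```

Request:
carry_out(
  plan=[
    {"linear": [0,0,0.0003],"dr": [0,0,0.1]},
    {"linear": [0,0,0.0003],"dr": [0,0,0.1]},
    {"linear": [0,0,0.0003],"dr": [0,0,0.1]},
    {"linear": [0,0,0],"dr": [0,0,0]},
  ],
)

```text
time_s: 21.98
ee_pos: [0.524, 0.1358, 0.1059]
ee_rot: [-1.27, 2.872, 0.0]
force: [-1.5, 1.3, 14.4]
finger_gap: 0.121
grasp_force: 117.4
```

```bash
python3 fr.py
```

```text
22.225 [ 5.24000e-01  1.35800e-01  1.05900e-01 -2.12230e+00  1.39880e+00
  1.37457e+01  2.15920e+00  9.40000e-03] [ 0.0012  0.001  -1.    ]
```

Request:
carry_out(
  plan=[
    {"linear": [0,0,0.0003],"dr": [0,0,0.1]},
    {"linear": [0,0,0.0003],"dr": [0,0,0.1]},
    {"linear": [0,0,0.0003],"dr": [0,0,0.1]},
    {"linear": [0,0,0.0003],"dr": [0,0,0.1]},
    {"linear": [0,0,0.0003],"dr": [0,0,0.1]},
    {"linear": [0,0,0.0003],"dr": [0,0,0.1]},
    {"linear": [0,0,0],"dr": [0,0,0]},
  ],
)

```text
time_s: 23.1
ee_pos: [0.5241, 0.1355, 0.1041]
ee_rot: [-0.364, 3.119, 0.001]
force: [-2.5, 0.7, 13.6]
finger_gap: 0.13
grasp_force: 117.5
```

```bash
python3 fr.py
```

```text
23.35 [ 0.5241  0.1355  0.1041 -1.5748  0.9054 13.7678  1.5799  0.0271] [ 1.4e-03  7.0e-04 -1.0e+00]
```

Force is steady, so the screw is biting at 3 mm/rad.

Request:
carry_out(
  plan=[
    {"linear": [0,0,0.0003],"dr": [0,0,0.1]},
    {"linear": [0,0,0.0003],"dr": [0,0,0.1]},
    {"linear": [0,0,0.0003],"dr": [0,0,0.1]},
    {"linear": [0,0,0.0003],"dr": [0,0,0.1]},
    {"linear": [0,0,0.0003],"dr": [0,0,0.1]},
    {"linear": [0,0,0.0003],"dr": [0,0,0.1]},
    {"linear": [0,0,0.0003],"dr": [0,0,0.1]},
    {"linear": [0,0,0.0003],"dr": [0,0,0.1]},
    {"linear": [0,0,0],"dr": [0,0,0]},
  ],
)

```text
time_s: 24.48
ee_pos: [0.524, 0.1351, 0.1016]
ee_rot: [0.88, 3.015, 0.001]
force: [-2.3, -0.9, 15.0]
finger_gap: 0.124
grasp_force: 117.6
```

```bash
python3 fr.py
```

```text
24.725 [ 5.24000e-01  1.35100e-01  1.01600e-01 -2.36030e+00 -3.87100e-01
  1.47072e+01  8.13000e-01 -1.26000e-02] [ 1.1e-03  2.0e-04 -1.0e+00]
```

Request:
carry_out(
  plan=[
    {"linear": [0,0,0.0003],"dr": [0,0,0.1]},
    {"linear": [0,0,0.0003],"dr": [0,0,0.1]},
    {"linear": [0,0,0.0002],"dr": [0,0,0.1]},
    {"linear": [0,0,0.0003],"dr": [0,0,0.1]},
    {"linear": [0,0,0.0003],"dr": [0,0,0.1]},
    {"linear": [0,0,0.0003],"dr": [0,0,0.1]},
    {"linear": [0,0,0.0003],"dr": [0,0,0.1]},
    {"linear": [0,0,0.0003],"dr": [0,0,0.1]},
    {"linear": [0,0,0],"dr": [0,0,0]},
  ],
)

```text
time_s: 25.85
ee_pos: [0.5237, 0.1349, 0.0991]
ee_rot: [1.985, 2.435, 0.0]
force: [-2.9, -0.4, 15.6]
finger_gap: 0.122
grasp_force: 117.7
```

Request:
carry_out(
  plan=[
    {"linear": [0,0,0.0003],"dr": [0,0,0.1]},
    {"linear": [0,0,0.0003],"dr": [0,0,0.1]},
    {"linear": [0,0,0.0003],"dr": [0,0,0.1]},
    {"linear": [0,0,0.0003],"dr": [0,0,0.1]},
    {"linear": [0,0,0.0003],"dr": [0,0,0.1]},
    {"linear": [0,0,0],"dr": [0,0,0]},
  ],
)

```text
time_s: 26.6
ee_pos: [0.5235, 0.135, 0.0976]
ee_rot: [-2.526, -1.868, 0.001]
force: [-5.2, -0.8, 15.4]
finger_gap: 0.125
grasp_force: 117.8
```

```bash
python3 fr.py
python3 - <<'E'
from h import *
shot('scene','s7');shot('wrist','w7')
b=cv2.resize(cv2.imread('pics/s7.png')[165:235,300:360],(430,500),interpolation=cv2.INTER_CUBIC)
a=cv2.resize(cv2.imread('pics/w7.png')[200:420,240:400],(364,500),interpolation=cv2.INTER_CUBIC)
cv2.imwrite('pics/c7.png',np.hstack([a,b]))
E
```

```text
26.85 [ 5.23500e-01  1.34900e-01  9.76000e-02 -4.16730e+00 -8.20700e-01
  1.56364e+01 -4.09900e-01 -5.00000e-03] [-4.e-04  0.e+00 -1.e+00]
```

View pics/c7.png

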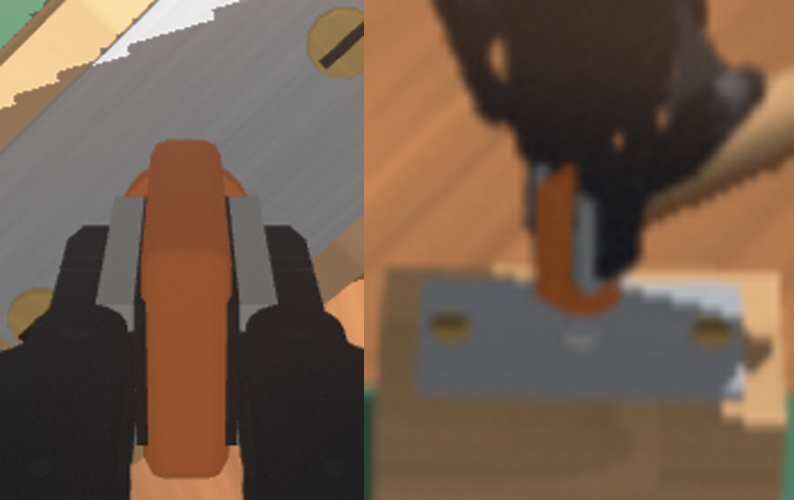

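A sliver of white still shows at the mouth (scene ~(381,213)), so I'm driving about 2.5 mm further.

Request:
carry_out(
  plan=[
    {"linear": [0,-0.0002,0.0002],"dr": [0,0,0.1]},
    {"linear": [0,-0.0002,0.0002],"dr": [0,0,0.1]},
    {"linear": [0,0,0.0003],"dr": [0,0,0.1]},
    {"linear": [0,0,0.0003],"dr": [0,0,0.1]},
    {"linear": [0,0,0.0003],"dr": [0,0,0.1]},
    {"linear": [0,0,0.0003],"dr": [0,0,0.1]},
    {"linear": [0,0,0.0003],"dr": [0,0,0.1]},
    {"linear": [0,0,0.0003],"dr": [0,0,0.1]},
    {"linear": [0,0,0],"dr": [0,0,0]},
  ],
)

```text
time_s: 28.08
ee_pos: [0.5231, 0.1352, 0.0953]
ee_rot: [-3.054, -0.737, 0.0]
force: [-3.8, -0.4, 15.5]
finger_gap: 0.122
grasp_force: 117.7
```

```bash
python3 fr.py
python3 - <<'E'
from h import *
S=shot('scene','s8'); im=S['image'].astype(int)
for f0 in ('s6','s7','s8'):
    a=cv2.imread(f'pics/{f0}.png').astype(int); print(f0,a[200:220,328:334].mean((1)).round().astype(int)[:, 2].tolist())
for z in (.0741,.0726): print(proj(S,[.5237,.1348,z]))
E
```

```text
28.325 [ 5.23100e-01  1.35200e-01  9.53000e-02 -3.85530e+00  2.22700e-01
  1.49412e+01 -1.13480e+00 -1.39000e-02] [-3.e-04  1.e-04 -1.e+00]
s6 [76, 94, 109, 116, 115, 102, 92, 93, 101, 101, 92, 82, 81, 86, 88, 88, 88, 89, 88, 91]
s7 [74, 72, 71, 72, 86, 102, 113, 117, 112, 99, 92, 94, 101, 96, 90, 89, 89, 89, 88, 91]
s8 [32, 33, 31, 32, 36, 69, 100, 114, 117, 110, 97, 91, 92, 90, 89, 88, 88, 88, 88, 91]
(np.float64(330.30003067093037), np.float64(210.8650801894816))
(np.float64(330.2852055007543), np.float64(211.39878029644203))
```

The white band is now hidden in the hole. I'll relax the push, then let go.

Request:
carry_out(
  plan=[
    {"linear": [0,0,-0.001],"dr": [0,0,0]},
    {"linear": [0,0,-0.001],"dr": [0,0,0]},
    {"linear": [0,0,0],"dr": [0,0,0]},
    {"linear": [0,0,0],"dr": [0,0,0]},
  ],
)

```text
time_s: 28.88
ee_pos: [0.5229, 0.1352, 0.0965]
ee_rot: [3.053, 0.74, -0.001]
force: [-0.3, -1.5, 5.2]
finger_gap: 0.125
grasp_force: 117.0
```

Request:
carry_out(
  plan=[
    {"linear": [0,0,0],"dr": [0,0,0]},
    {"linear": [0,0,0],"dr": [0,0,0]},
    {"linear": [0,0,0],"dr": [0,0,0]},
    {"linear": [0,0,0],"dr": [0,0,0]},
    {"linear": [0,0,0],"dr": [0,0,0]},
    {"linear": [0,0,0],"dr": [0,0,0]},
    {"linear": [0,0,0],"dr": [0,0,0]},
    {"linear": [0,0,0],"dr": [0,0,0]},
  ],
  claw=-1,
)

```text
time_s: 29.88
ee_pos: [0.523, 0.1356, 0.0965]
ee_rot: [3.053, 0.74, -0.0]
force: [-0.5, 0.3, -0.1]
finger_gap: 0.998
grasp_force: 0.0
```

Request:
carry_out(
  plan=[
    {"linear": [0,0,-0.01],"dr": [0,0,0]},
    {"linear": [0,0,-0.025],"dr": [0,0,0]},
    {"linear": [0,0,-0.04],"dr": [0,0,0]},
    {"linear": [0,0,-0.04],"dr": [0,0,0]},
    {"linear": [0,0,-0.03],"dr": [0,0,0]},
    {"linear": [0,0,0],"dr": [0,0,0]},
    {"linear": [0,0,0],"dr": [0,0,0]},
  ],
)

```text
time_s: 30.75
ee_pos: [0.5227, 0.1356, 0.2412]
ee_rot: [-3.053, -0.74, 0.001]
force: [-1.0, -1.2, 0.6]
finger_gap: 1.005
grasp_force: 0.0
```

```bash
python3 fr.py
python3 - <<'E'
from h import *
shot('scene','s9');shot('wrist','w9')
b=cv2.resize(cv2.imread('pics/s9.png')[150:240,280:380],(444,400),interpolation=cv2.INTER_CUBIC)
a=cv2.resize(cv2.imread('pics/w9.png')[100:380,200:440],(343,400),interpolation=cv2.INTER_CUBIC)
cv2.imwrite('pics/c9.png',np.hstack([a,b]))
E
```

```text
31.0 [ 0.5225  0.1354  0.2407 -0.3329  0.0784 -0.1558 -1.2899  0.0042] [-1.e-03 -9.e-04 -1.e+00]
```

View pics/c9.png

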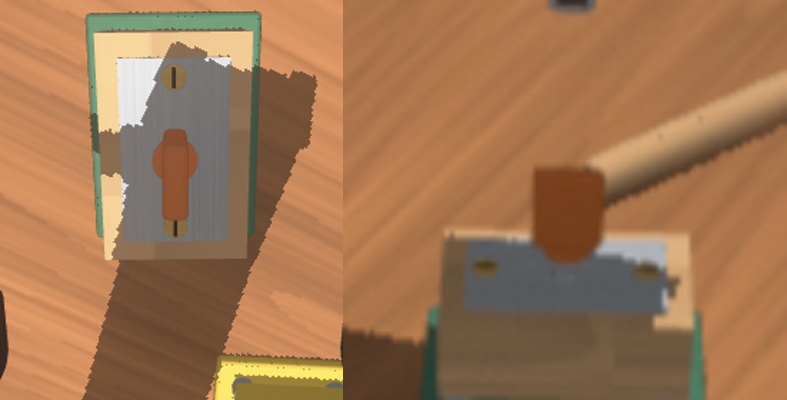

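The screw stands upright and alone in the hole. Before handing in, I'll check its depth numerically.

Run:
```python
from h import *
from itertools import product
V=[]
for n in ('scene','wrist'):
    p=shot(n); c=[r for r in manip.regions_of('screw_wing',p)]
    u0=proj(p,[.5235,.135,.115]); c=min(c,key=lambda r:np.hypot(r['box'][0]-u0[0],r['box'][1]-u0[1])); print(n,c['box'],u0)
    hsv=cv2.cvtColor(p['image'],cv2.COLOR_RGB2HSV); m=((hsv[...,0]<14)&(hsv[...,1]>165)).astype(np.uint8)
    m=c['mask'].astype(np.uint8); V.append((p,m))
def sil(p,x,y,z,a):
    im=np.zeros((480,640),np.uint8); Rz=R.from_euler('z',a).as_matrix()
    pts=np.array(list(product((-.018,.018),(-.006,.006),(-.022,.022))))
    fl=np.array([[.012*np.cos(t),.012*np.sin(t),w] for t in np.linspace(0,6.28,24) for w in(-.026,-.022)])
    for P in (pts,fl):
        uv=np.array([proj(p,Rz@q+[x,y,z]) for q in P]); cv2.fillConvexPoly(im,cv2.convexHull((uv*16).round().astype(np.int32)),1,shift=4)
    return im
from scipy.optimize import minimize
def iou(p,m,v): s=sil(p,v[0],v[1],v[2],v[3]); return (s&m).sum()/(s|m).sum()
M=R.from_rotvec(manip.sense()['ee_rot']).as_matrix(); a=np.arctan2(M[1,0],M[0,0])
res=sorted(((iou(*V[0],(x,y,z,a))+iou(*V[1],(x,y,z,a)),x,y,z) for x in np.arange(.519,.529,.001) for y in np.arange(.131,.140,.001) for z in np.arange(.108,.126,.001)),reverse=True)[:8]
for r in res: print(np.round(r,4),'depth',round((.074-(r[3]-.072))*1000,1))
```

```text
scene [331.8, 200.9, 14.0, 23.9] (np.float64(330.67604479872904), np.float64(195.9562855938966))
wrist [321.6, 223.1, 30.9, 64.9] (np.float64(321.49645509717413), np.float64(222.13181076735822))
[1.7842 0.524  0.135  0.112 ] depth 34.0
[1.7711 0.524  0.135  0.11  ] depth 36.0
[1.7694 0.524  0.135  0.111 ] depth 35.0
[1.7561 0.524  0.135  0.113 ] depth 33.0
[1.7555 0.524  0.135  0.114 ] depth 32.0
[1.7458 0.525  0.135  0.112 ] depth 34.0
[1.7434 0.523  0.134  0.11  ] depth 36.0
[1.7413 0.523  0.134  0.112 ] depth 34.0
```

Depth comes out at about 33 mm, past the required 28.5, with the screw on the hole's axis. I'm handing it in.

```bash
python3 -c "
from cell import manip
print(manip.finish_job())"
```

```text
the job is handed in; nothing more can be done
None
```

The orange screw stands upright in the pine cleat's hole, driven about 33 mm deep with its white band inside and never pushed past roughly 16 N (by wrist force); it's released and handed in, though no verdict was shown.

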